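# Take the locking knob off the bench cutter

### The job

The bench cutter's blades have to come out for washing, so unscrew the blue winged locking knob on top of the blade hub in its bowl and take it off. Nobody remembers whether this cutter has a left-hand or a right-hand thread: try the knob a little each way without forcing it, unscrew it the way that gives until the thread lets go (do not pull it off the thread), then lift it straight up. Finish while still holding it in the gripper, upright and still, well clear above the rim and over the middle of the bowl; leave everything else on the table alone.

Things in the scene. Friction and masses are not known exactly. Their poses are not given: they have to be found in the camera images.
- knob_grip (a point): blue cast locking knob, loose, about 150 g: this point is the middle of its upright grip wing, on its axis. Wing 52 mm long along the knob's x, 15 mm thick along its y (pinch across this from above), 41 mm high, top 20 mm above this point. Below it a round ribbed skirt 48 mm across, 22 mm high, its top 21 mm below this point. z is up. At the start screwed fully home, x along the cutter's x.
- knob_foot (a point): centre of the knob's underside, 43 mm below its wing's middle. Coarse thread, rises 3.3 mm per rad. One way a slightly springy stop resists it from about 0.05 rad on (1 to 2 N m at 0.2 rad; over 3 N m is forcing it). The other way it turns freely, climbs, lets go at 1.95 rad, then lifts straight off; second stop at 2.6 rad: turn 2.1 to 2.3 rad. Let go part-way, it stays. Its hand varies, unseen.
- hub_top (a point): top centre of the grey blade hub (48 mm across) in the cutter's bowl, 118 mm above the table, on which the knob's underside rests when screwed home. Axes are the cutter's: z up, y from the bowl's centre to the motor housing. The cutter is heavy and fixed.
- bowl_rim (a point): centre of the mouth of the cutter's open metal bowl, at rim height, 149 mm above the table; inside diameter about 200 mm; axes as the cutter's. The white motor housing, 170 by 165 mm and 187 mm high, is centred 205 mm from here along the cutter's y. Two sickle blades lie deep in the bowl.
- lid_mid (a point): bystander: the cutter's clear lid, 216 mm across with a feed chute 90 mm high, lying on the table; its middle
- pusher_mid (a point): bystander: grey feed pusher, 72 mm across, 112 mm high, standing; its middle
Not all that is in view belongs to the job. There is more than one size of the part that bears knob_grip; the job needs the smallest.

How it is judged:
By the outcome, as a careful person would: the job done as asked, in the order asked, and still so for the second after the job is handed in, while the arm keeps its last pose, push and grip.
It also fails if it takes over 43 s, if anything falls off the work surface, if the arm or the gripper's body presses on something with over 40 N, if the wrist force passes 120 N, or if a joint passes its speed limit or range.

### The arm

A 6-joint arm with a two-finger parallel gripper is mounted at the origin on the work surface. World frame = base frame: x ahead of the robot, y to its left, z up, the work surface at z = 0. Lengths are in m, angles in rad, forces in N, time in s.
With the tool pointing down it reaches from about 0.35 to 0.975 m from the base axis. Payload 4.9 kg.
Tool frame: the origin (TCP) lies on the centre line of the jaws, within the pads' length; the fingertips stand ctrl.tcp_to_tips ahead of it and the grasp point (between the pads) lies 3 mm ahead of it (ctrl.tcp_to_tips is the distance from the TCP to the fingertips, in m); z points along the fingers, y is the direction in which the jaws open and shut (so a half turn about z gives the same grasp; the last joint's range is limited). The gripper opens to 85 mm and grips with 20 to 120 N. Pads are 22 mm wide; open, the fingers measure 114 mm over their backs; the gripper's body (76 mm by 85 mm) begins 54 mm behind the grasp point. The pads swing forward as they close: fully open they stand 13 mm farther back than shut.
Start: joints at [-1.282, 0.053, 1.613, -0, 1.476, -0.119], TCP at [0.248, -0.574, 0.253] pointing down, gripper open.
Joint ranges: [-3.01, 3.01], [-1.01, 2.22], [0.06, 2.58], [-1.02, 4.17], [0.09, 2.62], [-3.14, 3.14]. Speed limits (rad/s): [2.57, 2.57, 3.14, 3.14, 3.14, 3.14].

### API

Orientations are given as a rotation vector (axis times angle).
In Python, from station import ctrl, vision gives the robot as it stands.
- The arm moves only by the tool jog_arm, never from a script. Its argument "deltas" is a list of rows, each a list of 7 numbers: the turn, a rotation vector about the tool's x, y, z in rad, then the shift along the tool's x, y, z in cm, then the opening, from 0 (shut) to 1 (fully open). A call has 1 to 12 rows; each row shifts and turns the commanded pose from where the row before left it, along the tool's axes as they then stand; what a row does not reach is not made up. A row lasts 1/12 s, in which the tool goes at most 41.7 mm and 7.16 degrees, less where a joint would pass 70% of its speed; a pose out of reach is approached as far as the arm can. A call with a gripper value outside its range is refused whole. The fingers move at their own pace and stop on an object; "grip_force" is the grip in N (left out, the last holds). Time passes only in rows, so rows that do not move let the fingers close. It gives the time, the measured TCP pose, the force and the opening at its end, in the units of the state.
- ctrl.get_obs(): the state, without advancing time (a new reading comes with each control period).
- vision.get_image(name): name is "scene" or "top" or "wrist"; returns (picture, depth): 384x512x3 uint8, red, green, blue; 384x512 float32, m along the optical axis (not along the pixel's ray), 0 where there is no reading.
- vision.calibration(name): a dict with "fx", "fy", "cx", "cy" (pixels), "rvec" (rotation vector, rad) and "tvec" (3), from world to camera coordinates, as OpenCV has them; the wrist camera has in their place "hand_eye" (4x4, takes a point from camera to tool coordinates, whose origin is the TCP and whose axes are the flange's). Camera axes: x right, y down, z forward; pixel columns grow to the right and rows downward; lengths in m; the calibration is good to about 2 mm. A picture is of the moment at which its call begins: read the wrist's pose just before it. calibration takes no time and is no camera call.
- ctrl.finish_job(): hands the job in, once; it reports no verdict.
The state is a dict: "t": time; "q": joint angles; "dq": joint speeds; "effort": joint torques, N m; "tool_pos": TCP position; "tool_rot": TCP orientation; "contact_force": force on the tool from outside, world axes, zero at the start; "wrist_torque": the same for the moment, N m; "opening": finger opening in m.
Only numpy, scipy, OpenCV 4.12 (cv2) and the standard library are available. Lean on these libraries where they do the work, as an engineer would, in place of code of your own. Each camera call takes 0.05 s, during which the arm holds its last target. There are 200 camera calls.

## Working session

There is one attempt and no reset: what is moved stays moved. The work goes in short steps, Python scripts to look and compute and a tool call to move; the robot and the scene stay as the last step left them, time stands still between calls to the robot, and variables do not carry over. Pictures are saved under pics/ and viewed, about 8 in all and at most 12, crops included, and the job is handed in when it is done.

Besides the shell and the picture viewer there is one more tool, called as name(argument=value, ...) on one line, values as JSON. jog_arm: Moves the arm, as the interface text tells. Its arguments: {"type":"object","properties":{"deltas":{"type":"array"},"grip_force":{"type":"number"}},"required":["deltas"]}

```bash
ls; mkdir -p pics; cat > h.py <<'E'
import numpy as np, cv2
from scipy.spatial.transform import Rotation as R
from station import ctrl, vision
def snap(name):
    o=ctrl.get_obs(); im,d=vision.get_image(name); c=vision.calibration(name)
    if name=="wrist":
        H=np.array(c["hand_eye"]); T=np.eye(4); T[:3,:3]=R.from_rotvec(o["tool_rot"]).as_matrix(); T[:3,3]=o["tool_pos"]; M=T@H
    else:
        T=np.eye(4); T[:3,:3]=R.from_rotvec(np.ravel(c["rvec"])).as_matrix(); T[:3,3]=np.ravel(c["tvec"]); M=np.linalg.inv(T)
    v,u=np.mgrid[0:384,0:512]
    P=np.stack([(u-c["cx"])/c["fx"]*d,(v-c["cy"])/c["fy"]*d,d],-1)@M[:3,:3].T+M[:3,3]
    P[d<=0]=np.nan
    return im,P,M,c
def save(n,im,crop=None,s=1):
    if crop: u0,v0,u1,v1=crop; im=im[v0:v1,u0:u1]
    cv2.imwrite(f"pics/{n}.png",cv2.resize(im[...,::-1],None,fx=s,fy=s,interpolation=cv2.INTER_CUBIC))
E
python3 - <<'E'
from h import *
o=ctrl.get_obs(); print(o, ctrl.tcp_to_tips)
for n in("top","scene"):
    im,P,M,c=snap(n); save(n+"1",im,s=1.5); np.savez(f"/tmp/{n}.npz",im=im,P=P)
    print(n,M[:3,3],M[:3,2])
    hsv=cv2.cvtColor(im,cv2.COLOR_RGB2HSV); m=((hsv[...,0]>95)&(hsv[...,0]<130)&(hsv[...,1]>110)&(hsv[...,2]>50)).astype(np.uint8)
    k,l,st,ce=cv2.connectedComponentsWithStats(m)
    for i in range(1,k):
        if st[i,4]>15: print(st[i],ce[i].round(),np.nanmedian(P[l==i],0).round(3),np.nanmax(P[l==i][:,2]).round(3))
E
```

```text
pics
{'t': 0.0, 'q': array([-1.28200458e+00,  5.33761808e-02,  1.61431581e+00, -7.03458712e-06,
        1.47600208e+00, -1.19008272e-01]), 'dq': array([-0.00087578,  0.00099827, -0.00071786, -0.00012193, -0.00253452,
        0.00030314]), 'effort': array([ 2.06335259e-03, -3.93681479e+01, -3.70173812e+01, -1.27292139e-05,
        7.01893194e-03,  2.03464850e-06]), 'tool_pos': array([ 0.24769466, -0.57318265,  0.25203797]), 'tool_rot': array([-3.07446228e+00, -6.35718506e-01,  2.90649512e-04]), 'contact_force': array([ 0.37201199, -0.40036943,  0.09778509]), 'wrist_torque': array([-0.00582151,  0.00489488, -0.03927577]), 'opening': 0.08543642277167997} 0.022
top [ 0.38827639 -0.13313237  0.9323148 ] [ 0.19451059  0.00165719 -0.98089902]
[220  76  32  37 782] [238.  95.] [ 0.76  -0.107  0.064] 0.091
[192 174  25  30 426] [203. 189.] [ 0.537 -0.043  0.179] 0.185
[239 289  29  14 243] [253. 296.] [ 0.337 -0.126  0.032] 0.063
[235 301  38  22 553] [254. 310.] [ 0.315 -0.128  0.086] 0.091
scene [0.88525479 0.23969752 0.87079452] [-0.39085994 -0.4092433  -0.82446857]
[235   0  39  25 667] [250.   9.] [ 0.058 -0.633  0.042] 0.091
[   0   34   28   61 1231] [11. 65.] [ 0.63  -1.108 -0.131] -0.124
[303 138  30  39 600] [316. 158.] [ 0.328 -0.123  0.063] 0.09
[267 195  23  37 476] [278. 216.] [ 0.546 -0.033  0.15 ] 0.184
[ 142  278   40   40 1009] [163. 297.] [ 0.775 -0.09   0.067] 0.09
```

View pics/top1.png

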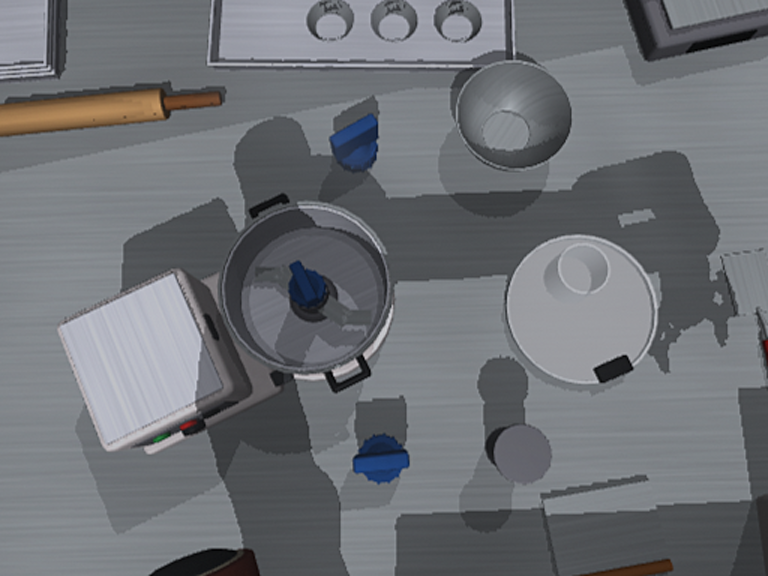

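View pics/scene1.png

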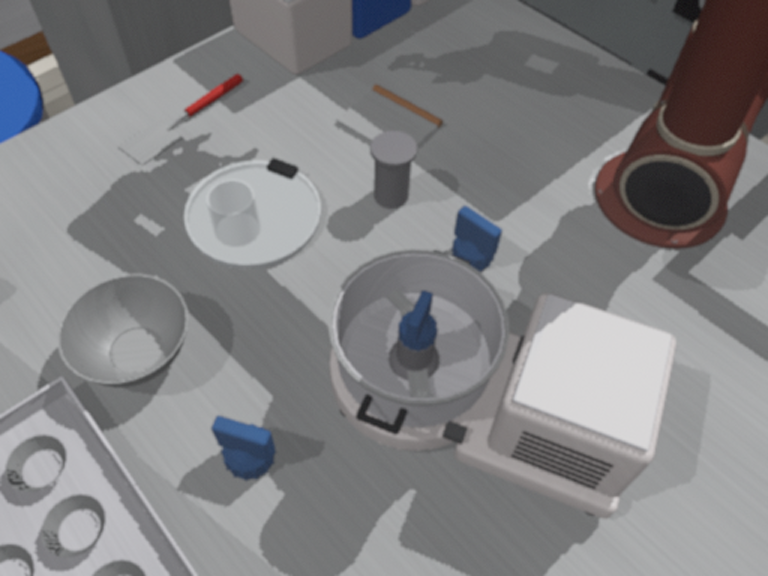

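The top picture shows the cutter bowl around (203,190) in raw pixels, with the motor housing to its left and lower. Things that could be taken for the knob:
- Blue knob on the hub, inside the bowl: top (203,189), scene (278,216). Its top is at 0.184 m.
- Loose knob on the table: top (238,95), top at 0.091 m.
- Loose knob on the table: top (254,308), top at 0.091 m.

I choose the one on the hub. It is the smallest, and the only one at the expected height of 0.181 m.

```bash
python3 - <<'E'
from h import *
from scipy.optimize import least_squares
for n,box in (("top",(185,165,225,215)),("scene",(255,185,300,240))):
    f=np.load(f"/tmp/{n}.npz"); im,P=f["im"],f["P"]
    hsv=cv2.cvtColor(im,cv2.COLOR_RGB2HSV); m=((hsv[...,0]>95)&(hsv[...,0]<130)&(hsv[...,1]>90))
    u0,v0,u1,v1=box; b=np.zeros_like(m); b[v0:v1,u0:u1]=1; m&=b
    w=P[m&(P[...,2]>.170)&(P[...,2]<.2)]; r=cv2.minAreaRect((w[:,:2]*1000).astype(np.float32)); print(n,"wing",len(w),r,np.median(w[:,2]))
    # rim
    d=np.hypot(P[...,0]-.537,P[...,1]+.045)
    k=(P[...,2]>.143)&(P[...,2]<.155)&(d>.07)&(d<.13)
    q=P[k]; s=least_squares(lambda x:np.hypot(q[:,0]-x[0],q[:,1]-x[1])-x[2],[.537,-.045,.103],loss='soft_l1',f_scale=.003); print("rim",len(q),s.x)
    k=(P[...,2]>.180)&(P[...,2]<.195)&(d>.11)&(d<.35)&(P[...,1]>-.05)
    q=P[k]; r=cv2.minAreaRect((q[:,:2]*1000).astype(np.float32)); print("housing",len(q),r, np.degrees(np.arctan2(r[0][1]/1000-s.x[1],r[0][0]/1000-s.x[0])))
    save("crop_"+n,im,box,8)
E
```

```text
top wing 238 ((536.1375732421875, -40.487022399902344), (49.79959487915039, 14.948370933532715), 24.161943435668945) 0.1811183365375812
rim 1702 [ 0.53696573 -0.04003904  0.10431234]
housing 7923 ((452.65753173828125, 146.14059448242188), (163.06851196289062, 158.36473083496094), 24.37928009033203) 114.36256408275881
scene wing 220 ((537.974853515625, -39.2014274597168), (50.721126556396484, 15.04140853881836), 24.293533325195312) 0.18075314120397384
rim 1764 [ 0.5377769  -0.03890614  0.10436006]
housing 7912 ((378.4879455566406, 113.50071716308594), (327.58868408203125, 158.10890197753906), 23.969093322753906) 136.2648566926325
```

jog_arm(deltas=[[0,0,0,2.4,-1.9,0,1],[0,0,0,2.4,-1.9,0,1],[0,0,0,2.4,-1.9,0,1],[0,0,0,2.4,-1.9,0,1],[0,0,0,2.4,-1.9,0,1],[0,0,0,2.4,-1.9,0,1],[0,0,0,2.4,-1.9,0,1],[0,0,0,2.4,-1.9,0,1],[0,0,0,2.4,-1.9,0,1],[0,0,0,2.4,-1.9,0,1],[0,0,0,2.4,-1.9,0,1],[0,0,0,2.4,-1.9,0,1]], grip_force=80)

```text
t: 1.1
tool_pos: [0.422, -0.2486, 0.2528]
tool_rot: [-3.076, -0.636, 0.001]
contact_force: [0.9, 0.7, 0.7]
opening: 0.0854
```

jog_arm(deltas=[[0,0,0,2.4,-1.8,0,0.6],[0,0,0,2.4,-1.8,0,0.6],[0,0,0,2.4,-1.8,0,0.6],[0,0,0,2.4,-1.8,0,0.6],[0,0,0,2.4,-1.8,0,0.6],[0,0,0,2.4,-1.8,0,0.6],[0,0,0,2.4,-1.8,0,0.6],[0,0,0,2.0,-1.8,0,0.6],[0,0,0,0,0,0,0.6],[0,0,0,0,0,0,0.6]])

```text
t: 1.93
tool_pos: [0.5372, -0.0425, 0.2526]
tool_rot: [-3.076, -0.64, 0.002]
contact_force: [-0.1, -0.4, 0.3]
opening: 0.0513
```

```bash
cat > m.py <<'E'
from h import *
o=ctrl.get_obs(); T=R.from_rotvec(o["tool_rot"]).as_matrix(); g=np.array([.537,-.0399,.161])
print("t",o["t"],o["tool_pos"].round(4),"yaw",np.degrees(np.arctan2(T[1,0],T[0,0])).round(2),"q",o["q"].round(3),"F",o["contact_force"].round(2),"M",o["wrist_torque"].round(3),"op",round(o["opening"],4))
E
python3 - <<'E'
from m import *
im,P,M,c=snap("wrist"); save("w1",im,s=1.5)
hsv=cv2.cvtColor(im,cv2.COLOR_RGB2HSV); m=((hsv[...,0]>95)&(hsv[...,0]<130)&(hsv[...,1]>90))&(np.hypot(P[...,0]-.537,P[...,1]+.04)<.06)
w=P[m&(P[...,2]>.172)&(P[...,2]<.195)]; print(len(w),cv2.minAreaRect((w[:,:2]*1000).astype(np.float32)),np.median(w,0))
print("tool delta to wing top centre",T.T@(g-o["tool_pos"]))
E
```

```text
t 1.9333 [ 0.5372 -0.0425  0.2526] yaw 23.51 q [-0.217 -0.153  1.812 -0.     1.483  0.944] F [-0.1  -0.39  0.34] M [ 0.002 -0.    -0.037] op 0.0513
1617 ((537.8627319335938, -40.18053436279297), (51.227561950683594, 14.98768424987793), 24.42364501953125) [ 0.53987371 -0.03927582  0.1805684 ]
tool delta to wing top centre [ 0.0009173  -0.00239009  0.09164184]
```

View pics/w1.png

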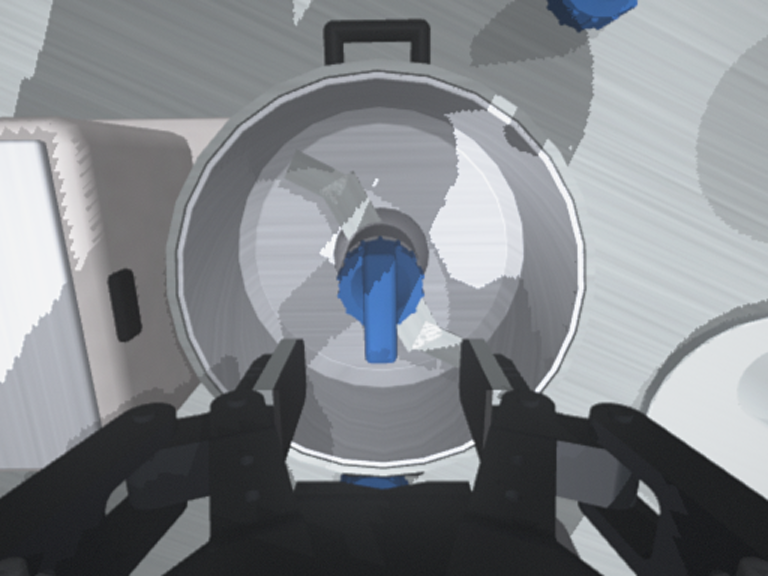

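The wrist view shows the blue wing at (380,305), upright and central between the open jaws, and aligned with them. Wrist depth puts it at (0.538, -0.040), yaw 24.4°, which agrees with the top and scene fits. I'll descend and grip.

jog_arm(deltas=[[0,0,-0.016,0.12,-0.24,0,0.6],[0,0,0,0,0,2,0.6],[0,0,0,0,0,2,0.6],[0,0,0,0,0,2,0.6],[0,0,0,0,0,1.5,0.6],[0,0,0,0,0,0.95,0.6],[0,0,0,0,0,0,0.6],[0,0,0,0,0,0,0.6]])

```text
t: 2.65
tool_pos: [0.5372, -0.0414, 0.1688]
tool_rot: [-3.071, -0.659, 0.001]
contact_force: [-0.3, -0.3, 0.5]
opening: 0.0513
```

```bash
python3 m.py
```

```text
t 2.65 [ 0.5372 -0.0414  0.1688] yaw 24.23 q [-0.215 -0.086  1.894 -0.     1.334  0.933] F [-0.31 -0.3   0.55] M [ 0.028 -0.003  0.024] op 0.0513
```

jog_arm(deltas=[[0,0,0,0.05,-0.12,0,0.4],[0,0,0,0,0,0,0],[0,0,0,0,0,0,0],[0,0,0,0,0,0,0],[0,0,0,0,0,0,0],[0,0,0,0,0,0,0],[0,0,0,0,0,0,0],[0,0,0,0,0,0,0]], grip_force=80)

```text
t: 3.32
tool_pos: [0.5384, -0.0399, 0.1703]
tool_rot: [3.07, 0.66, 0.004]
contact_force: [0.8, -0.9, 6.0]
opening: 0.0141
```

```bash
python3 m.py
```

```text
t 3.3167 [ 0.5384 -0.0399  0.1703] yaw 24.29 q [-2.120e-01 -8.700e-02  1.892e+00 -1.000e-03  1.333e+00  9.350e-01] F [ 0.82 -0.86  6.  ] M [-0.3   -0.012  0.029] op 0.0141
```

jog_arm(deltas=[[0,0,0,0,0,-0.15,0],[0,0,0.04,0,0,0,0],[0,0,0.04,0,0,0,0],[0,0,0.04,0,0,0,0],[0,0,0,0,0,0,0],[0,0,0,0,0,0,0]])

```text
t: 3.82
tool_pos: [0.5382, -0.0403, 0.1705]
tool_rot: [3.102, 0.479, 0.003]
contact_force: [3.7, -4.7, 0.5]
opening: 0.0138
```

```bash
python3 m.py
```

```text
t 3.8167 [ 0.5382 -0.0403  0.1705] yaw 17.55 q [-0.212 -0.087  1.892 -0.002  1.334  1.053] F [ 3.68 -4.74  0.54] M [-0.828 -0.614  0.928] op 0.0138
```

jog_arm(deltas=[[0,0,-0.06,0,0,0,0],[0,0,-0.06,0,0,0,0],[0,0,0,0,0,0,0],[0,0,0,0,0,0,0]])

```text
t: 4.15
tool_pos: [0.5378, -0.0399, 0.1704]
tool_rot: [3.07, 0.658, 0.002]
contact_force: [4.0, -4.1, 0.4]
opening: 0.014
```

```bash
python3 m.py
```

```text
t 4.15 [ 0.5378 -0.0399  0.1704] yaw 24.2 q [-2.120e-01 -8.700e-02  1.893e+00 -1.000e-03  1.335e+00  9.370e-01] F [ 3.98 -4.12  0.43] M [-0.696 -0.586  0.067] op 0.014
```

jog_arm(deltas=[[0,0,-0.04,0,0,0,0],[0,0,-0.04,0,0,0,0],[0,0,-0.04,0,0,0,0],[0,0,0,0,0,0,0],[0,0,0,0,0,0,0]])

```text
t: 4.57
tool_pos: [0.5375, -0.0394, 0.1705]
tool_rot: [-3.027, -0.841, -0.0]
contact_force: [2.2, -2.0, 2.4]
opening: 0.0142
```

```bash
python3 m.py
```

```text
t 4.5667 [ 0.5375 -0.0394  0.1705] yaw 31.05 q [-0.211 -0.087  1.893  0.     1.336  0.817] F [ 2.15 -2.02  2.38] M [-0.348 -0.356 -0.023] op 0.0142
```

Clockwise from above met 0.93 N m at 0.12 rad, so that is the stop. Counter-clockwise turned freely at about 0.02 N m. So the thread is right-hand, and I'll unscrew counter-clockwise (−tool z), rising with the thread.

jog_arm(deltas=[[0,0,-0.1,0,0,-0.04,0],[0,0,-0.1,0,0,-0.04,0],[0,0,-0.1,0,0,-0.04,0],[0,0,-0.1,0,0,-0.04,0],[0,0,-0.1,0,0,-0.033,0],[0,0,-0.1,0,0,-0.033,0],[0,0,-0.1,0,0,-0.033,0],[0,0,-0.1,0,0,-0.033,0],[0,0,0,0,0,0,0],[0,0,0,0,0,0,0]])

```text
t: 5.4
tool_pos: [0.5369, -0.0389, 0.173]
tool_rot: [-2.46, -1.95, 0.0]
contact_force: [-0.0, 0.7, 2.4]
opening: 0.014
```

```bash
python3 m.py
```

```text
t 5.4 [ 0.5369 -0.0389  0.173 ] yaw 76.81 q [-2.110e-01 -9.000e-02  1.891e+00  1.000e-03  1.343e+00  1.900e-02] F [-0.02  0.74  2.41] M [0.198 0.052 0.006] op 0.014
```

jog_arm(deltas=[[0,0,-0.1,0,0,-0.04,0],[0,0,-0.1,0,0,-0.035,0],[0,0,-0.1,0,0,-0.035,0],[0,0,-0.1,0,0,-0.035,0],[0,0,-0.1,0,0,-0.033,0],[0,0,-0.1,0,0,-0.033,0],[0,0,-0.1,0,0,-0.033,0],[0,0,-0.1,0,0,-0.033,0],[0,0,0,0,0,0,0],[0,0,0,0,0,0,0]])

```text
t: 6.23
tool_pos: [0.5368, -0.0393, 0.1757]
tool_rot: [-1.508, -2.754, 0.001]
contact_force: [-2.2, -0.4, 2.8]
opening: 0.014
```

```bash
python3 m.py
```

```text
t 6.2333 [ 0.5368 -0.0393  0.1757] yaw 122.58 q [-0.211 -0.093  1.889 -0.     1.348 -0.78 ] F [-2.24 -0.42  2.79] M [-0.16   0.358 -0.022] op 0.014
```

jog_arm(deltas=[[0,0,-0.1,0,0,-0.033,0],[0,0,-0.1,0,0,-0.033,0],[0,0,-0.1,0,0,-0.033,0],[0,0,-0.1,0,0,-0.02,0],[0,0,-0.08,0,0,0,0],[0,0,0,0,0,0,0],[0,0,0,0,0,0,0],[0,0,0,0,0,0,0]])

```text
t: 6.9
tool_pos: [0.5369, -0.0394, 0.1768]
tool_rot: [-0.809, -3.034, 0.0]
contact_force: [-2.4, -0.7, 2.3]
opening: 0.0141
```

```bash
python3 - <<'E'
from m import *
im,P,M,c=snap("scene"); save("s2",im,(180,100,400,300),3)
hsv=cv2.cvtColor(im,cv2.COLOR_RGB2HSV); m=((hsv[...,0]>95)&(hsv[...,0]<130)&(hsv[...,1]>90))&(np.hypot(P[...,0]-.537,P[...,1]+.04)<.06)
w=P[m]; print(len(w),np.nanmax(w[:,2]),np.nanmin(w[:,2]))
E
```

```text
t 6.9 [ 0.5369 -0.0394  0.1768] yaw 150.15 q [-0.211 -0.094  1.888  0.     1.349 -1.261] F [-2.44 -0.68  2.26] M [-0.028  0.463  0.014] op 0.0141
395 0.3949362274018406 0.12981633256351366
```

Total turn is 2.20 rad and the tool has risen 6.3 mm, against 6.4 mm expected at the point where the thread lets go. I'll lift slowly first and watch the force.

jog_arm(deltas=[[0,0,0,0,0,-0.1,0],[0,0,0,0,0,-0.1,0],[0,0,0,0,0,-0.1,0],[0,0,0,0,0,0,0],[0,0,0,0,0,0,0]])

```text
t: 7.37
tool_pos: [0.5372, -0.0395, 0.1798]
tool_rot: [-0.805, -3.036, 0.0]
contact_force: [-1.9, -1.9, -1.9]
opening: 0.0142
```

```bash
python3 m.py
```

```text
t 7.3667 [ 0.5372 -0.0395  0.1798] yaw 150.31 q [-0.212 -0.097  1.885 -0.     1.354 -1.264] F [-1.95 -1.91 -1.86] M [-0.211  0.252 -0.032] op 0.0142
```

View pics/s2.png

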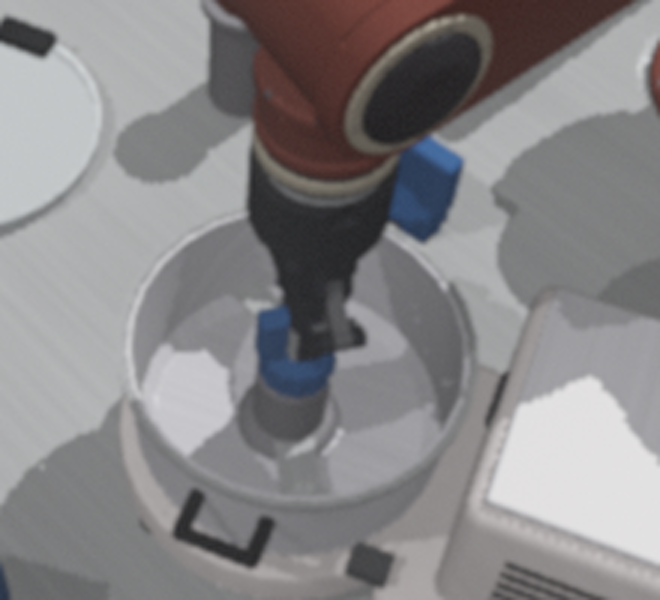

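The scene crop shows the wing at (275,335) held in the jaws and turned with them, with the skirt still over the hub. After the 3 mm lift Fz reads −1.9 N, about the knob's weight, so it is off the thread. I'll lift it straight up.

jog_arm(deltas=[[0,0,0,0,0,-0.5,0],[0,0,0,0,0,-1,0],[0,0,0,0,0,-1.5,0],[0,0,0,0,0,-2,0],[0,0,0,0,0,-2,0],[0,0,0,0,0,-2,0],[0,0,0,0,0,-2,0],[0,0,0,0,0,-1.5,0],[0,0,0,0,0,-1,0],[0,0,0,0,0,-0.5,0],[0,0,0,0,0,0,0],[0,0,0,0,0,0,0]])

```text
t: 8.37
tool_pos: [0.5373, -0.0394, 0.3198]
tool_rot: [-0.804, -3.037, -0.0]
contact_force: [0.2, -0.3, -2.1]
opening: 0.0138
```

jog_arm(deltas=[[0,0,0,0,0,0,0],[0,0,0,0,0,0,0],[0,0,0,0,0,0,0],[0,0,0,0,0,0,0],[0,0,0,0,0,0,0],[0,0,0,0,0,0,0]])

```text
t: 8.87
tool_pos: [0.5374, -0.0395, 0.3199]
tool_rot: [-0.804, -3.037, 0.0]
contact_force: [-0.2, 0.2, -0.7]
opening: 0.0139
```

```bash
python3 - <<'E'
from m import *
im,P,M,c=snap("scene"); save("s3",im,s=1.5)
print(T[:,2].round(4))
hsv=cv2.cvtColor(im,cv2.COLOR_RGB2HSV); m=((hsv[...,0]>95)&(hsv[...,0]<130)&(hsv[...,1]>90))&(np.hypot(P[...,0]-.537,P[...,1]+.04)<.05)&(P[...,2]<.4)
w=P[m]; print(len(w),np.percentile(w,[1,50,99],axis=0).round(3))
E
```

```text
t 8.8667 [ 0.5374 -0.0395  0.3199] yaw 150.33 q [-0.212 -0.185  1.73   0.     1.597 -1.264] F [-0.25  0.21 -0.67] M [ 0.006 -0.051  0.035] op 0.0139
[-4.e-04  1.e-04 -1.e+00]
603 [[ 0.523 -0.052  0.274]
 [ 0.554 -0.037  0.292]
 [ 0.563 -0.005  0.346]]
```

View pics/s3.png

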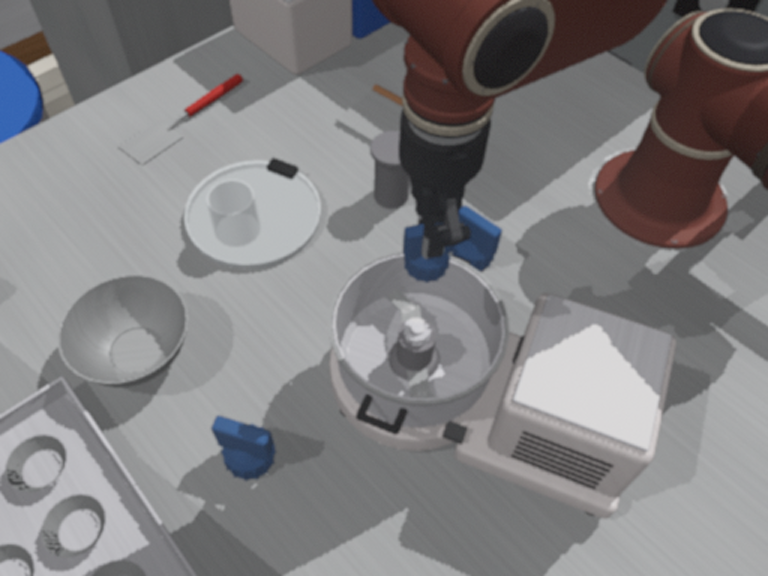

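The picture shows the knob upright in the jaws at (425,250), its lowest visible point at about 0.27 m, above the 0.149 m rim. The hub post is bare at (418,340). The lid, pusher, spare knobs and cutter are where they were.

```bash
python3 -c "
from station import ctrl
print(ctrl.finish_job())"
```

```text
the job is handed in; nothing more can be done
None
```

The knob is off the hub, and I handed the job in with it still held in the gripper, upright and still over the middle of the bowl, at about 9 s on the robot's clock.

- **Choice:** I took the knob on the hub. It is the smallest of the three blue knobs, and its top measured 0.181 m as described. The three camera fits of the wing agreed to about 2 mm and 0.3°.
- **Thread:** I tried 0.12 rad each way. Clockwise met 0.93 N m, which is the stop. Counter-clockwise turned freely, so it is a right-hand thread.
- **Unscrewing:** I turned it 2.20 rad counter-clockwise, rising with the thread. A 3 mm test lift then showed only the knob's weight (−1.9 N), so it came off without being pulled.
- **Final checks:** The tool is vertical at (0.537, −0.040, 0.320), within about 1 mm of the measured bowl centre. The knob's lowest visible point is at about 0.27 m, roughly 12 cm above the rim. In the last scene picture the hub is bare and the lid, pusher and spare knobs look unmoved.
- **Small disagreements:** As the jaws closed, the tool was pushed up about 1.5 mm with 6 N, probably by the fingertips touching the skirt, and I raised the tool to relieve it. The last force reading showed −0.7 N instead of the expected −1.5 N, but the picture and the 14 mm jaw opening confirm the knob is held.

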